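Hang the dried scraper in the one block slot that fits it

TASK

Take the griddle scraper nearest to you out of the drainer and hang it in the wooden tool block, in the first slot, counting up from the shortest, that takes its blade all the way, so that both ends of its crossbar rest level on the wood. The four handles are alike and the blades are hidden in the drainer, so feel your way up the slots: where the blade is refused do not force it, lift it and try the next longer one, and lower it home without dropping it. Let go, and do not disturb the other scrapers or the spice jar.

Things in the scene. Friction and masses are not known exactly. Their poses are not given: they have to be found in the camera images.
- drainer: Cutlery drainer, fixed: grey plastic box with a flat white slotted top, 182 (x) x 104 (y) x 100 mm high; origin at the centre of its underside. Four slots in its top, 9 mm along x, 82 mm along y, at x = -63 (front, nearest the robot), -21, 21 and 63 mm, y = 0. A scraper hangs upright in each, the underside of its handle resting on the top.
- block: Beech tool block, fixed, 166 (x) x 104 (y) x 98 mm high; origin at the centre of its underside. Six straight upright slots in its top, 91 mm deep, 7 mm wide along x, centred at y = 0 and x = -67.5, -40.5, -13.5, 13.5, 40.5, 67.5 mm; their lengths along y in that order: 28, 38, 48, 58, 68, 78 mm (shortest nearest the robot).
- slot_shortest (a point): Centre of the mouth of the block's shortest slot, on its top face. A blade has 2 mm to spare along y in its own slot; the next shorter one is 8 mm too short and refuses it at the mouth. In a longer slot than its own a scraper sinks in with its crossbar, down to the handle, and does not hang right. Steel on wood is a hard contact: touch down at 20 mm/s or less.
- scraper_a: Steel griddle scraper, loose, handle up in the drainer, axes along the drainer's. Origin: underside of the crossbar at its middle; z up the handle. Blade: 65 mm down from the origin, flat in the y-z plane, 3 mm thick, corners clipped 2.5 mm. Crossbar: 8 mm high, 5 mm thick, 4 mm longer than the blade at each end. Neck to 22 mm above the origin, then the handle.
- scraper_b: Griddle scraper, looks the same as scraper_a in the drainer; origin, axes and heights as there. Black straight handle from 22 to 102 mm above the origin, 16 mm along x, 22 mm along y, on the blade's centre line. In the drainer the origin lies 78 mm above the counter, inside the box.
- scraper_c: Griddle scraper, looks the same as the others in the drainer; origin, axes and heights as there. The blades are 36, 46, 56 and 66 mm wide (along y), one of each among the four scrapers; which scraper has which is not known and does not show above the drainer. 80 to 190 g.
- scraper_d: Griddle scraper, looks the same as the others in the drainer; origin, axes, heights and handle as there.
- jar: Glass spice jar with a red twist cap, 47 mm across, 90 mm high, loose, standing between drainer and block; origin at the centre of its underside.
There are look-alikes about, which are no part of the job. What is shaped like the scraper_c but purple is not meant. Leave any orange look-alike of the drainer alone.

How it is judged:
By the outcome, as a careful person would: the job done as asked, in the order asked, and still so for the second after the job is handed in, with the robot touching nothing.
It also fails if it takes over 48 s, if anything falls off the work surface, if the arm or the gripper's body presses on something with over 40 N, if the wrist force passes 120 N, or if a joint passes its speed limit or range.

ROBOT

A 6-joint arm with a two-finger parallel gripper is mounted at the origin on the work surface. World frame = base frame: x ahead of the robot, y to its left, z up, the work surface at z = 0. Lengths are in m, angles in rad, forces in N, time in s.
With the tool pointing down it reaches from about 0.25 to 0.775 m from the base axis. Payload 8.9 kg.
Tool frame: the origin (TCP) lies midway between the tips of the shut fingers; the grasp point (between the pads) lies 19 mm behind it; z points along the fingers, y is the line along which they close (so a half turn about z gives the same grasp; the last joint's range is limited). The gripper opens to 85 mm and grips with 20 to 120 N. Pads are 22 mm wide; open, the fingers measure 114 mm over their backs; the gripper's body (76 mm by 85 mm) begins 54 mm behind the grasp point. The pads swing forward as they close: fully open they stand 13 mm farther back than shut.
Start: joints at [-0.139, 0.291, -0.153, 1.127, 0, 1.431], TCP at [0.525, 0, 0.231] pointing down, gripper open.
Joint ranges: [-2.52, 2.52], [-0.91, 1.74], [-1.3, 1.37], [-1.96, 2.02], [-1.52, 1.47], [-3.14, 3.14]. Speed limits (rad/s): [2.22, 2.22, 2.79, 3.14, 3.14, 3.14].

INTERFACE

Orientations are given as a unit quaternion [x, y, z, w].
In Python, from cell import sensors, optics, order gives the robot as it stands.
- The arm moves only by the shell command python3 -m crank 'ROWS'. ROWS is text: rows parted by semicolons, each of 7 numbers parted by spaces: the opening, from 0 (shut) to 1 (fully open), then the shift along the tool's x, y, z in units of 40 mm (1.0 is 40 mm), then the turn, a rotation vector about the tool's x, y, z in units of 6 degrees (1.0 is 6 degrees). A call has 1 to 10 rows; each row shifts and turns the commanded pose from where the row before left it, along the tool's axes as they then stand; what a row does not reach is not made up. A row lasts 1/8 s, in which the tool goes at most 62.5 mm and 10.7 degrees, less where a joint would pass 70% of its speed; a pose out of reach is approached as far as the arm can. A call is refused whole if a number of a shift passes 1 or a number of a turn 1, either way. A call with a gripper value outside its range is refused whole. The fingers move at their own pace and stop on an object; the grip force is fixed at half the most. Time passes only in rows, so rows that do not move let the fingers close. It gives the time, the measured TCP pose, the force, the opening and the grip force at its end, in the units of the state.
- sensors.get_obs(): the state, without advancing time (a new reading comes with each control period).
- optics.read_camera(name): name is "scene" or "side" or "wrist"; returns a dict with "frame" (480x640x3 uint8, red, green, blue), "z_map" (480x640 float32, m along the optical axis (not along the pixel's ray), 0 where there is no reading), "mtx" (3x3 intrinsics, pixels), "T" (4x4, takes a point from camera to world coordinates). Camera axes: x right, y down, z forward; pixel columns grow to the right and rows downward; lengths in m; the calibration is good to about 2 mm. A picture is of the moment at which its call begins.
- order.close_job(): hands the job in; it is judged then, once.
The state is a dict: "clock": time; "joint_pos": joint angles; "qvel": joint speeds; "joint_efforts": joint torques, N m; "ee_pos": TCP position; "tool_rot": TCP orientation; "wrist_force": force on the tool from outside, world axes, zero at the start; "wrist_torque": the same for the moment, N m; "width": finger opening in m; "grasp_force": force on a finger pad.
Only numpy, scipy, OpenCV 4.12 (cv2) and the standard library are available. Lean on these libraries where they do the work, as an engineer would, in place of code of your own. Each camera call takes 0.05 s, during which the arm holds its last target. There are 200 camera calls.

## Working session

There is one attempt and no reset: what is moved stays moved. The work goes in short steps, Python scripts to look and compute and a shell command to move; the robot and the scene stay as the last step left them, time stands still between calls to the robot, and variables do not carry over. Pictures are saved under pics/ and viewed, at most 10 in all, crops included, and the job is handed in when it is done.

```bash
mkdir -p pics; ls
cat > h.py <<'E'
import numpy as np,cv2
from cell import sensors,optics,order
def cam(n):
    c=optics.read_camera(n); return c
def cloud(c):
    z=c["z_map"];K=c["mtx"];v,u=np.mgrid[:480,:640]
    p=np.stack([(u-K[0,2])/K[0,0]*z,(v-K[1,2])/K[1,1]*z,z],-1)
    return p@c["T"][:3,:3].T+c["T"][:3,3]
E
python3 - <<'E'
from h import *
for n in("scene","side"):
    c=cam(n);cv2.imwrite(f"pics/{n}0.png",c["frame"][...,::-1]);np.savez(f"{n}0.npz",**c)
    print(n,c["T"].round(3).tolist())
o=sensors.get_obs();print(o)
E
```

```text
pics
scene [[0.714, 0.583, -0.387, 0.946], [0.7, -0.598, 0.39, -0.391], [-0.004, -0.55, -0.835, 0.874], [0.0, 0.0, 0.0, 1.0]]
side [[0.998, -0.036, 0.057, 0.529], [-0.066, -0.645, 0.761, -0.856], [0.009, -0.763, -0.646, 0.787], [0.0, 0.0, 0.0, 1.0]]
{'clock': 0.1, 'joint_pos': array([-1.39274740e-01,  2.91242847e-01, -1.54044842e-01,  1.12668308e+00,
       -2.99764611e-05,  1.43149888e+00]), 'qvel': array([ 0.00110928, -0.00190131,  0.0031101 ,  0.0010577 , -0.00036135,
        0.00014381]), 'joint_efforts': array([ 6.19868915e-04, -5.37977386e+01,  3.31919432e+01,  9.26249544e-03,
       -2.26563770e-04,  3.33016703e-05]), 'ee_pos': array([5.24614342e-01, 6.13405066e-05, 2.30782146e-01]), 'tool_rot': array([ 7.07098625e-01,  7.07114693e-01, -3.65526456e-04, -4.59832954e-04]), 'wrist_force': array([1.09800276e+00, 3.78090685e-01, 7.55163591e-04]), 'wrist_torque': array([-0.0196671 , -0.0047589 ,  0.04713015]), 'grasp_force': 0.0, 'width': 0.08509382480708672}
```

View pics/scene0.png

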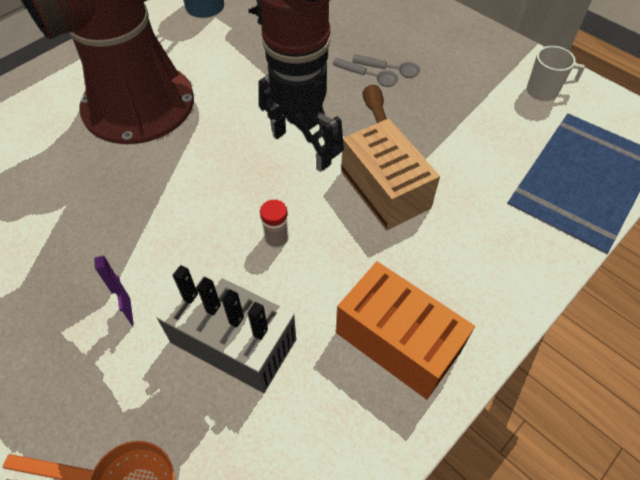

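View pics/side0.png

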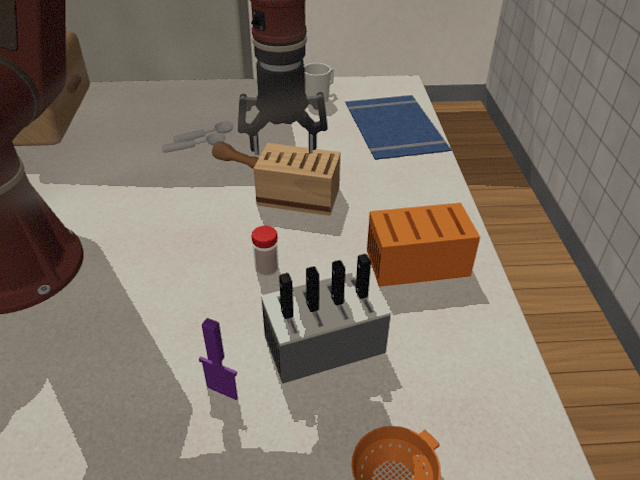

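The scene view shows the grey drainer at about (230,335) with four black handles at (184,284), (208,295), (233,308) and (258,321). The block is at (390,165), the jar at (274,222), the orange drainer look-alike at (405,325) and the purple scraper at (115,290). In the side view the four handles are at (287,296) to (363,276).

The things that could be taken for the target are those four handles and the purple scraper. The one nearest the robot is scene (184,284), side (287,296).

```bash
cat > m.py <<'E'
from h import *
S=np.load("scene0.npz");D=np.load("side0.npz")
for n,c in(("scene",S),("side",D)):
    P=cloud(c);ok=c["z_map"]>0
    f=c["frame"].astype(int);mx=f.max(-1);mn=f.min(-1);sat=(mx-mn)/(mx+1)
    def box(name,roi,zlo,zhi,extra=None):
        m=np.zeros_like(ok);x0,y0,x1,y1=roi;m[y0:y1,x0:x1]=1
        m&=ok&(P[...,2]>zlo)&(P[...,2]<zhi)
        if extra is not None:m&=extra
        l,lab,st,_=cv2.connectedComponentsWithStats(m.astype(np.uint8))
        q=P[m]
        r=cv2.minAreaRect((q[:,:2]*1000).astype(np.float32))
        print(n,name,len(q),"z",np.median(q[:,2]).round(4),"rect",np.round(r[0],1),np.round(r[1],1),round(r[2],2),"mean",q[:,:2].mean(0).round(4))
        return m
    R=dict(scene=((155,260,300,395),(335,110,445,230),(255,195,295,250)),side=((255,250,395,380),(250,140,345,215),(245,222,285,278)))[n]
    box("drainer",R[0],.094,.106)
    box("block",R[1],.092,.104)
    box("jar",R[2],.084,.1)
    hs=dict(scene=((184,284),(208,295),(233,308),(258,321)),side=((287,296),(313,288),(338,283),(363,276)))[n]
    for i,(u,v) in enumerate(hs):
        box(f"h{i}",(u-13,v-25,u+12,v+25),.125,.176)
        box(f"htop{i}",(u-13,v-25,u+12,v+25),.176,.186)
E
python3 m.py
```

```text
scene drainer 5176 z 0.1013 rect [ 579.6 -223.7] [184.  105.9] 16.44 mean [ 0.59   -0.2296]
scene block 4019 z 0.0992 rect [551.2 195.6] [107.3 171.3] 74.37 mean [0.5543 0.1927]
scene jar 518 z 0.0915 rect [482.1 -33.2] [46.9 47. ] 71.4 mean [ 0.4833 -0.0342]
scene h0 308 z 0.1513 rect [ 525.4 -242.7] [24.8 13.6] 76.39 mean [ 0.5259 -0.2437]
scene htop0 165 z 0.1809 rect [ 520.5 -241.5] [16.9 23.2] 17.04 mean [ 0.5215 -0.242 ]
scene h1 299 z 0.1507 rect [ 565.5 -231.5] [24.7 13.8] 71.19 mean [ 0.5661 -0.2321]
scene htop1 166 z 0.1809 rect [ 560.7 -230.1] [16.6 22.1] 13.05 mean [ 0.5616 -0.2303]
scene h2 283 z 0.1508 rect [ 606.1 -220. ] [24.5 13.9] 69.0 mean [ 0.6063 -0.2209]
scene htop2 169 z 0.1808 rect [ 600.7 -218.2] [16.2 22.3] 15.53 mean [ 0.6019 -0.2187]
scene h3 269 z 0.1525 rect [ 646.4 -208. ] [24.7 12.6] 71.9 mean [ 0.6465 -0.2097]
scene htop3 174 z 0.1808 rect [ 641.1 -206.6] [16.3 22.2] 17.39 mean [ 0.6419 -0.2068]
side drainer 4158 z 0.0998 rect [ 582.2 -224.2] [183.1 108.3] 16.28 mean [ 0.579  -0.2375]
side block 2119 z 0.0979 rect [552.2 195.3] [111.3 168.3] 74.31 mean [0.5513 0.1904]
side jar 380 z 0.0897 rect [483.7 -33.7] [48. 47.] 31.23 mean [ 0.4834 -0.0357]
side h0 314 z 0.151 rect [ 518.8 -247.2] [14.  25.1] 59.53 mean [ 0.5215 -0.2499]
side htop0 113 z 0.1793 rect [ 521.  -241.7] [15.1 22.7] 16.88 mean [ 0.5213 -0.2434]
side h1 331 z 0.1516 rect [ 558.4 -235.4] [14.2 25.4] 56.05 mean [ 0.5612 -0.2374]
side htop1 116 z 0.1791 rect [ 561.1 -230.4] [15.3 22.8] 15.82 mean [ 0.5616 -0.2316]
side h2 324 z 0.1513 rect [ 598.6 -224. ] [14.6 25. ] 55.68 mean [ 0.6011 -0.2257]
side htop2 110 z 0.1793 rect [ 601.4 -218.7] [15.8 22.9] 14.42 mean [ 0.6016 -0.2199]
side h3 325 z 0.151 rect [ 638.9 -211.3] [13.7 25.7] 53.52 mean [ 0.6409 -0.2136]
side htop3 110 z 0.1794 rect [ 642.  -206.7] [15.9 23.6] 17.29 mean [ 0.6417 -0.2084]
```

Run:
```python
from h import *
S=np.load("scene0.npz");D=np.load("side0.npz")
a=cv2.resize(S["frame"][250:390,150:310],None,fx=2.5,fy=2.5,interpolation=2)
b=cv2.resize(S["frame"][100:240,320:480],None,fx=2.5,fy=2.5,interpolation=2)
cv2.imwrite("pics/crop1.png",np.hstack([a,b])[...,::-1])
```

```text
(no output)
```

View pics/crop1.png

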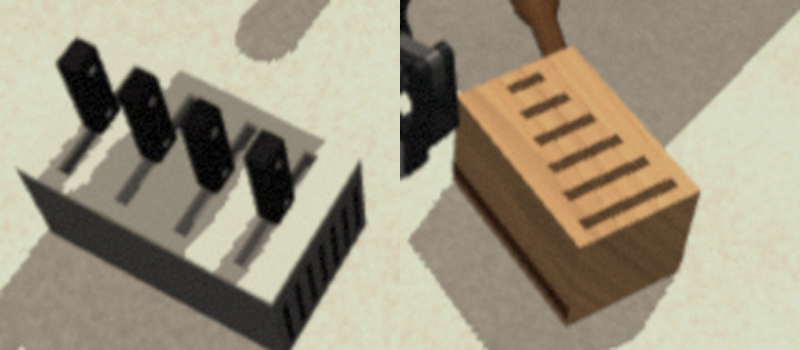

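The crop confirms it. The first handle in the row, nearest the robot, is in the drainer's front slot, at (0.521,-0.2416) with yaw +16.2°. The block's slots lengthen away from the robot. Next I'll turn the tool so its fingers close along the drainer's y, and measure the block's slots.

```bash
python3 -m crank '0.6 0 0 0 0 0 -1;0.6 0 0 0 0 0 -1;0.6 0 0 0 0 0 -1;0.6 0 0 0 0 0 -1;0.6 0 0 0 0 0 -1;0.6 0 0 0 0 0 -1;0.6 0 0 0 0 0 -1;0.6 0 0 0 0 0 -1;0.6 0 0 0 0 0 -1'
python3 -m crank '0.6 0 0 0 0 0 -1;0.6 0 0 0 0 0 -1;0.6 0 0 0 0 0 -1;0.6 0 0 0 0 0 -1;0.6 0 0 0 0 0 -1;0.6 0 0 0 0 0 -1;0.6 0 0 0 0 0 -1;0.6 0 0 0 0 0 -1;0.6 0 0 0 0 0 -0.7'
cat > slots.py <<'E'
from h import *
for n,roi in(("scene",(335,110,445,230)),("side",(250,140,345,215))):
    c=np.load(n+"0.npz");K=c["mtx"];T=c["T"];s=4
    x0,y0,x1,y1=roi
    # rectify plane z=98mm at 0.5mm/px in the block's rough frame
    cx,cy,yaw=.5517,.1954,np.radians(-15.7)
    a,b=np.meshgrid(np.arange(-95,95,.5)/1000,np.arange(-60,60,.5)/1000)
    X=np.stack([cx+a*np.cos(yaw)-b*np.sin(yaw),cy+a*np.sin(yaw)+b*np.cos(yaw),0*a+(.0992 if n=="scene" else .0979)],-1)
    p=(X-T[:3,3])@T[:3,:3];u=p@K.T;u=(u[...,:2]/u[...,2:]).astype(np.float32)
    g=cv2.cvtColor(cv2.remap(c["frame"],u[...,0],u[...,1],cv2.INTER_CUBIC),cv2.COLOR_RGB2GRAY)
    cv2.imwrite(f"pics/rect_{n}.png",cv2.resize(g,None,fx=2,fy=2))
    d=cv2.morphologyEx(g,cv2.MORPH_BLACKHAT,np.ones((1,41)))
    _,lab,st,ce=cv2.connectedComponentsWithStats((d>35).astype(np.uint8))
    for i in range(1,len(st)):
        if st[i,4]>200:print(n,"local mm",np.round((a[0,0]*1000+ce[i,0]*.5,b[0,0]*1000+ce[i,1]*.5),1),"size",st[i,2]/2,st[i,3]/2,"angle",round(cv2.minAreaRect(np.argwhere(lab==i).astype(np.float32))[2],1))
E
python3 slots.py
```

```text
clock: 1.23
ee_pos: [0.5248, 0.0, 0.231]
tool_rot: [0.307, 0.952, -0.0, -0.0]
wrist_force: [-0.4, -0.2, -0.3]
width: 0.0512
grasp_force: 0.0
clock: 2.35
ee_pos: [0.5247, 0.0, 0.231]
tool_rot: [-0.142, 0.99, 0.0, -0.0]
wrist_force: [-0.1, 0.3, -0.5]
width: 0.0511
grasp_force: 0.0
scene local mm [67.2  0.5] size 11.5 81.0 angle -0.0
scene local mm [40.2  0.3] size 11.5 71.0 angle 90.0
scene local mm [13.2  0.2] size 11.5 61.5 angle 90.0
scene local mm [-13.9   0.1] size 12.0 51.5 angle 0.7
scene local mm [-40.9   0.5] size 11.5 41.5 angle 90.0
scene local mm [-67.8   0.8] size 12.0 31.0 angle 88.8
scene local mm [87.  42.2] size 10.5 12.5 angle 47.7
side local mm [67.8  1.2] size 10.5 82.5 angle 90.0
side local mm [40.9  1.2] size 10.5 72.0 angle 90.0
side local mm [16.2 19.2] size 21.0 90.5 angle 2.6
side local mm [-13.    1.1] size 11.0 52.5 angle 0.7
side local mm [87.2  3.8] size 10.5 66.5 angle 0.0
side local mm [-40.2   1.2] size 10.0 43.0 angle 90.0
side local mm [-67.3   1.3] size 10.0 33.0 angle 90.0
side local mm [-92.2  11.9] size 8.5 30.5 angle 90.0
```

```bash
python3 -m crank '0.6 0.26 -0.82 0 0 0 0;0.6 0.26 -0.82 0 0 0 0;0.6 0.26 -0.82 0 0 0 0;0.6 0.26 -0.82 0 0 0 0;0.6 0.25 -0.83 0 0 0 0;0.6 0.25 -0.83 0 0 0 0;0.6 0.25 -0.83 0 0 0 0;0.6 0 0 0 0 0 0;0.6 0 0 0 0 0 0'
python3 - <<'E'
from h import *
for n in("wrist","scene"):
    c=cam(n);np.savez(n+"1.npz",**c);cv2.imwrite(f"pics/{n}1.png",c["frame"][...,::-1])
    if n=="wrist":
        P=cloud(c);m=(P[...,2]>.172)&(P[...,2]<.19)&(c["z_map"]>0);print(c["T"].round(3).tolist())
        _,lab,st,ce=cv2.connectedComponentsWithStats(m.astype(np.uint8))
        for i in range(1,len(st)):
            if st[i,4]>100:q=P[lab==i];print(ce[i].round(),st[i,4],q.mean(0).round(4),cv2.minAreaRect((q[:,:2]*1000).astype(np.float32)))
o=sensors.get_obs();print(o["ee_pos"],o["tool_rot"])
E
```

```text
clock: 3.48
ee_pos: [0.5203, -0.2412, 0.2309]
tool_rot: [-0.141, 0.99, 0.0, -0.0]
wrist_force: [-0.4, -0.6, 0.9]
width: 0.0511
grasp_force: 0.0
[[-0.278, 0.912, 0.301, 0.443], [0.96, 0.264, 0.089, -0.264], [0.002, 0.314, -0.95, 0.374], [0.0, 0.0, 0.0, 1.0]]
[318. 262.] 1121 [ 0.5193 -0.2422  0.1793] ((520.5833129882812, -241.8063201904297), (16.104093551635742, 21.63213348388672), 15.744072914123535)
[318. 326.] 1011 [ 0.559  -0.2307  0.179 ] ((560.4693603515625, -230.2108154296875), (16.229726791381836, 21.73246955871582), 16.37238311767578)
[318. 384.] 945 [ 0.599  -0.2191  0.1787] ((601.4234008789062, -218.3341064453125), (17.41979217529297, 21.77212905883789), 16.44944190979004)
[318. 428.] 345 [ 0.6348 -0.2087  0.1762] ((635.149658203125, -208.7645721435547), (4.14892578125, 21.597274780273438), 19.260738372802734)
[ 0.52058342 -0.24065866  0.23121423] [-1.41332559e-01  9.89962138e-01  2.34827217e-04 -1.31516084e-04]
```

View pics/wrist1.png

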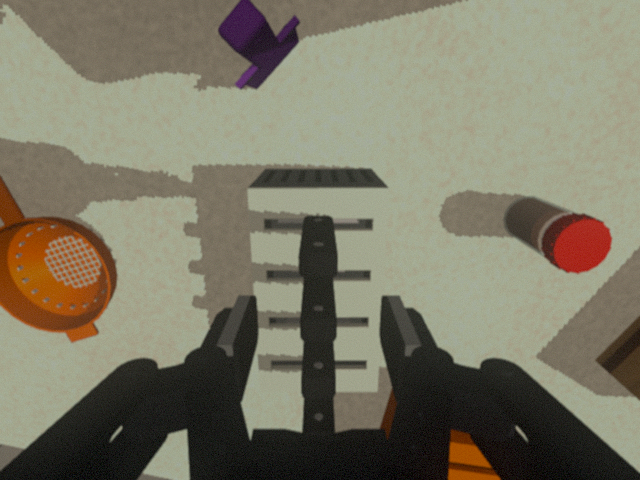

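The wrist view has the front handle's top at about (318,235), midway between the fingers at (235,325) and (400,325), and the measured position agrees within 1 mm. I'll descend and grip.

```bash
python3 -m crank '0.6 0 0 0.5 0 0 0;0.6 0 0 0.5 0 0 0;0.6 0 0 0.5 0 0 0;0.6 0 0 0.5 0 0 0;0.6 0 0 0.4 0 0 0;0.6 0 0 0.23 0 0 0;0.6 0 0 0 0 0 0;0.6 0 0 0 0 0 0'
python3 -m crank '0 0 0 0 0 0 0;0 0 0 0 0 0 0;0 0 0 0 0 0 0;0 0 0 0 0 0 0;0 0 0 0 0 0 0'
```

```text
clock: 4.58
ee_pos: [0.521, -0.2418, 0.1267]
tool_rot: [-0.141, 0.99, -0.0, 0.0]
wrist_force: [-0.1, -0.7, 0.1]
width: 0.0511
grasp_force: 0.0
clock: 5.2
ee_pos: [0.5209, -0.2417, 0.1267]
tool_rot: [-0.141, 0.99, -0.0, 0.0]
wrist_force: [-1.6, 1.4, 5.0]
width: 0.0211
grasp_force: 58.7
```

```bash
python3 -m crank '0 0 0 -0.15 0 0 0;0 0 0 -0.3 0 0 0;0 0 0 -0.4 0 0 0;0 0 0 -0.5 0 0 0;0 0 0 -0.5 0 0 0;0 0 0 -0.5 0 0 0;0 0 0 -0.45 0 0 0;0 0 0 -0.2 0 0 0;0 0 0 0 0 0 0;0 0 0 0 0 0 0'
python3 - <<'E'
from h import *
for n in("scene","side"):
    c=cam(n);np.savez(n+"2.npz",**c);cv2.imwrite(f"pics/{n}2.png",c["frame"][...,::-1])
s=cv2.imread("pics/scene2.png")[170:400,80:330];d=cv2.imread("pics/side2.png")[150:380,200:450]
cv2.imwrite("pics/lift.png",cv2.resize(np.hstack([s,d]),None,fx=1.5,fy=1.5))
o=sensors.get_obs();print(o["ee_pos"],o["tool_rot"],o["wrist_force"],o["width"])
E
```

```text
clock: 6.45
ee_pos: [0.5203, -0.2414, 0.2455]
tool_rot: [-0.141, 0.99, 0.0, -0.0]
wrist_force: [-0.3, 0.6, -0.7]
width: 0.0211
grasp_force: 58.7
[ 0.52029054 -0.24141298  0.24540058] [-1.40895122e-01  9.90024330e-01  4.03764428e-04 -4.76089892e-04] [-0.58455234  0.06062019 -2.05470775] 0.021076345563199386
```

View pics/lift.png

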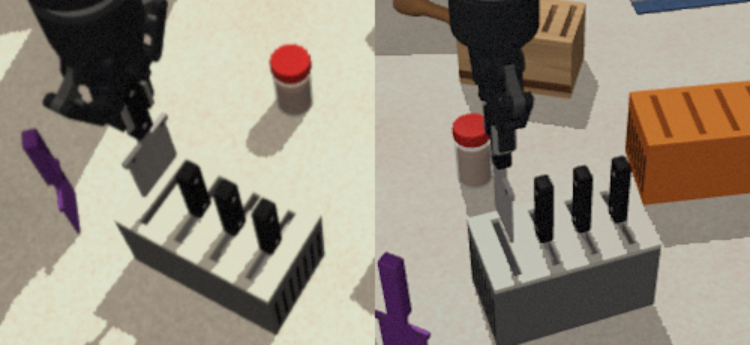

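The scraper is out and hanging straight below the fingers, at left in both crops, with its blade clear of the drainer. The other three stand as before. Now I'll check the blade's pose in the tool frame.

```bash
cat > blade.py <<'E'
from h import *
from scipy.spatial.transform import Rotation as R
import sys
def blade(tag,ee,q):
    Rt=R.from_quat(q)
    for n in("scene","side"):
        c=np.load(n+tag+".npz");P=cloud(c);L=Rt.inv().apply((P-ee).reshape(-1,3)).reshape(P.shape)*1000
        # expected: grasp plane at z=-19; crossbar underside at z~ +48, tip ~ +113
        m=(c["z_map"]>0)&(abs(L[...,0])<12)&(abs(L[...,1])<45)&(L[...,2]>52)&(L[...,2]<120)
        _,lab,st,_=cv2.connectedComponentsWithStats(m.astype(np.uint8))
        i=1+np.argmax(st[1:,4]);q_=L[lab==i]
        a=np.polyfit(q_[:,2],q_[:,0],1);b=np.polyfit(q_[:,1],q_[:,0],1)
        lo=[(z,*np.percentile(q_[abs(q_[:,2]-z)<4][:,1],[3,97]).round(1),np.median(q_[abs(q_[:,2]-z)<4][:,0]).round(1)) for z in(60,75,90,105) if (abs(q_[:,2]-z)<4).sum()>8]
        print(n,len(q_),"x med",np.median(q_[:,0]).round(2),"dx/dz deg",np.degrees(a[0]).round(2),"dx/dy deg",np.degrees(b[0]).round(2),"zmax",np.percentile(q_[:,2],99).round(1),lo)
if __name__=="__main__":
    o=sensors.get_obs();blade(sys.argv[1],o["ee_pos"],o["tool_rot"])
E
python3 blade.py 2
```

```text
scene 733 x med -0.2 dx/dz deg 0.33 dx/dy deg -0.18 zmax 112.4 [(60, np.float64(-26.9), np.float64(26.5), np.float64(-0.3)), (75, np.float64(-27.0), np.float64(26.2), np.float64(-0.4)), (90, np.float64(-27.3), np.float64(25.7), np.float64(-0.1)), (105, np.float64(-27.3), np.float64(26.1), np.float64(-0.1))]
side 339 x med 0.84 dx/dz deg -0.25 dx/dy deg 0.88 zmax 113.2 [(60, np.float64(-27.9), np.float64(25.3), np.float64(0.9)), (75, np.float64(-28.8), np.float64(28.5), np.float64(0.8)), (90, np.float64(-28.4), np.float64(24.3), np.float64(0.9)), (105, np.float64(-28.0), np.float64(25.5), np.float64(0.9))]
```

```bash
python3 -m crank '0 0 0.4 0 0 0 0;0 0 0.8 0 0 0 0;0 -0.2 0.8 0 0 0 0;0 -0.2 0.8 0 0 0 0;0 -0.2 0.8 0 0 0 0;0 -0.2 0.8 0 0 0 0;0 -0.2 0.8 0 0 0 0;0 -0.2 0.8 0 0 0 0;0 -0.2 0.8 0 0 0 0;0 -0.2 0.8 0 0 0 0'
python3 -m crank '0 -0.2 0.8 0 0 0 0;0 -0.2 0.8 0 0 0 0;0 -0.2 0.8 0 0 0 0;0 -0.2 0.8 0 0 0 0;0 0 0.38 0 0 0 0;0 0 0 0 0 0 0'
python3 -m crank '0 0 0 0 0 0 1;0 0 0 0 0 0 1;0 0 0 0 0 0 1;0 0 0 0 0 0 1;0 0 0 0 0 0 1;0 0 0 0 0 0 0.3;0 0 0 0 0 0 0;0 0 0 0 0 0 0'
cat > rel.py <<'E'
from blade import *
tag=sys.argv[1]
for n in("scene","side"):
    c=cam(n);np.savez(n+tag+".npz",**c);cv2.imwrite(f"pics/{n}{tag}.png",c["frame"][...,::-1])
o=sensors.get_obs();ee=o["ee_pos"];Rt=R.from_quat(o["tool_rot"]);blade(tag,ee,o["tool_rot"])
yaw=np.radians(-15.7);B=np.array([[np.cos(yaw),np.sin(yaw)],[-np.sin(yaw),np.cos(yaw)]])
print("ee",ee.round(4),"in block mm",(B@(ee[:2]-[.5519,.1962])*1000).round(2),"tool y yaw",np.degrees(np.arctan2(*Rt.as_matrix()[:2,1][::-1])).round(2),"tilt z",Rt.as_matrix()[:,2].round(4),"F",o["wrist_force"].round(1),o["width"])
E
python3 rel.py 3
```

```text
clock: 7.8
ee_pos: [0.4962, 0.0699, 0.246]
tool_rot: [-0.141, 0.99, 0.0, -0.0]
wrist_force: [0.6, -0.7, -0.7]
width: 0.0214
grasp_force: 58.9
clock: 8.55
ee_pos: [0.4871, 0.2152, 0.246]
tool_rot: [-0.142, 0.99, -0.0, -0.0]
wrist_force: [-0.9, -0.1, -1.4]
width: 0.0214
grasp_force: 59.0
clock: 9.55
ee_pos: [0.4881, 0.2144, 0.2461]
tool_rot: [0.135, 0.991, -0.0, 0.0]
wrist_force: [0.7, 0.8, -2.1]
width: 0.021
grasp_force: 59.0
scene 648 x med -0.19 dx/dz deg 0.3 dx/dy deg -0.22 zmax 112.1 [(60, np.float64(-28.3), np.float64(24.8), np.float64(-0.3)), (75, np.float64(-27.1), np.float64(25.6), np.float64(-0.3)), (90, np.float64(-27.9), np.float64(25.8), np.float64(-0.3)), (105, np.float64(-28.5), np.float64(24.7), np.float64(-0.2))]
side 247 x med -1.91 dx/dz deg -0.06 dx/dy deg -0.6 zmax 113.2 [(60, np.float64(-28.3), np.float64(23.8), np.float64(-1.8)), (75, np.float64(-29.2), np.float64(23.9), np.float64(-2.1)), (90, np.float64(-29.6), np.float64(24.8), np.float64(-1.8)), (105, np.float64(-28.7), np.float64(24.3), np.float64(-2.2))]
ee [0.488  0.2145 0.2461] in block mm [-66.44   0.35] tool y yaw 74.44 tilt z [-1.e-04 -0.e+00 -1.e+00] F [ 0.2 -0.3 -1. ] 0.02161598517661984
```

```bash
python3 -m crank '0 0.015 0.035 0.2 0 0 0;0 0 0 0.3 0 0 0;0 0 0 0.2 0 0 0;0 0 0 0.05 0 0 0;0 0 0 0 0 0 0'
python3 -m crank '0 0 0 0.03 0 0 0;0 0 0 0.03 0 0 0'
python3 -m crank '0 0 0 0.03 0 0 0;0 0 0 0 0 0 0'
```

```text
clock: 10.28
ee_pos: [0.4879, 0.2161, 0.216]
tool_rot: [0.136, 0.991, -0.0, -0.0]
wrist_force: [-0.2, 0.4, -1.7]
width: 0.0212
grasp_force: 59.0
clock: 10.52
ee_pos: [0.488, 0.2162, 0.2139]
tool_rot: [0.136, 0.991, 0.0, 0.0]
wrist_force: [-0.8, 0.8, -1.1]
width: 0.0215
grasp_force: 59.0
clock: 10.78
ee_pos: [0.4878, 0.2161, 0.2124]
tool_rot: [0.136, 0.991, -0.0, -0.0]
wrist_force: [-0.0, 0.6, -1.6]
width: 0.0211
grasp_force: 59.0
```

```bash
for i in 1; do python3 -m crank '0 0 0 0.03 0 0 0;0 0 0 0 0 0 0' | egrep 'ee_pos|force'; python3 -m crank '0 0 0 0.02 0 0 0;0 0 0 0 0 0 0'| egrep 'ee_pos|force'; done
```

```text
ee_pos: [0.488, 0.2162, 0.2116]
wrist_force: [-0.2, 0.1, 2.8]
grasp_force: 59.5
ee_pos: [0.4883, 0.2162, 0.2116]
wrist_force: [-1.4, -0.3, 10.2]
grasp_force: 60.7
```

Slot 1 refuses the blade: contact at TCP 0.2116, force rising to 10 N. I'll lift and move to slot 2.

```bash
python3 -m crank '0 0 0 -0.08 0 0 0;0 0 0 -0.1 0 0 0;0 -0.2 0 0 0 0 0;0 -0.3 0 0 0 0 0;0 -0.175 0 0 0 0 0;0 0 0 0.05 0 0 0;0 0 0 0.04 0 0 0;0 0 0 0 0 0 0'| egrep 'ee_pos|force'
for i in 1; do python3 -m crank '0 0 0 0.03 0 0 0;0 0 0 0.03 0 0 0;0 0 0 0 0 0 0'| egrep 'ee_pos|force';python3 -m crank '0 0 0 0.03 0 0 0;0 0 0 0 0 0 0'| egrep 'ee_pos|force';done
```

```text
ee_pos: [0.5135, 0.2089, 0.2139]
wrist_force: [0.1, -0.6, -1.8]
grasp_force: 59.0
ee_pos: [0.5138, 0.2089, 0.2118]
wrist_force: [-0.1, 0.9, -1.7]
grasp_force: 59.2
ee_pos: [0.5141, 0.2089, 0.2115]
wrist_force: [-2.6, -0.7, 8.1]
grasp_force: 60.4
```

Slot 2 refuses it at the same height, with 8 N. On to slot 3.

```bash
python3 -m crank '0 0 0 -0.08 0 0 0;0 0 0 -0.1 0 0 0;0 -0.2 0 0 0 0 0;0 -0.3 0 0 0 0 0;0 -0.175 0 0 0 0 0;0 0 0 0.05 0 0 0;0 0 0 0.04 0 0 0;0 0 0 0 0 0 0'| egrep 'ee_pos|force'
python3 -m crank '0 0 0 0.03 0 0 0;0 0 0 0.03 0 0 0;0 0 0 0 0 0 0'| egrep 'ee_pos|force';python3 -m crank '0 0 0 0.03 0 0 0;0 0 0 0 0 0 0'| egrep 'ee_pos|force'; python3 rel.py 4
```

```text
ee_pos: [0.5395, 0.2016, 0.2139]
wrist_force: [0.7, 0.1, -2.3]
grasp_force: 59.0
ee_pos: [0.5398, 0.2016, 0.2117]
wrist_force: [-0.3, -0.1, -1.4]
grasp_force: 59.2
ee_pos: [0.5401, 0.2016, 0.2112]
wrist_force: [-1.5, -1.4, 5.7]
grasp_force: 60.2
scene 914 x med -0.07 dx/dz deg -2.92 dx/dy deg -0.77 zmax 115.2 [(60, np.float64(-28.6), np.float64(26.6), np.float64(0.0)), (75, np.float64(-28.2), np.float64(25.3), np.float64(0.1)), (90, np.float64(-27.5), np.float64(25.9), np.float64(0.5)), (105, np.float64(-29.4), np.float64(25.8), np.float64(0.1))]
side 366 x med -1.89 dx/dz deg -0.81 dx/dy deg -3.57 zmax 115.7 [(60, np.float64(-28.6), np.float64(26.4), np.float64(-1.9)), (75, np.float64(-31.7), np.float64(25.9), np.float64(-1.7)), (90, np.float64(-28.3), np.float64(24.9), np.float64(-1.8)), (105, np.float64(-27.2), np.float64(24.6), np.float64(-1.6))]
ee [0.5401 0.2016 0.2113] in block mm [-12.85   2.05] tool y yaw 74.4 tilt z [ 1.1e-03  2.0e-04 -1.0e+00] F [-1.4 -1.2  6.1] 0.021533223603710683
```

Slot 3 refuses it too, and the blade looks about 56 mm wide, which agrees. On to slot 4.

```bash
python3 -m crank '0 0 0 -0.08 0 0 0;0 0 0 -0.1 0 0 0;0 -0.2 0 0 0 0 0;0 -0.3 0 0 0 0 0;0 -0.17 0 0 0 0 0;0 0 0 0.05 0 0 0;0 0 0 0.04 0 0 0;0 0 0 0 0 0 0'| egrep 'ee_pos|force'
python3 -m crank '0 0 0 0.03 0 0 0;0 0 0 0.03 0 0 0;0 0 0 0 0 0 0'| egrep 'ee_pos|force';python3 -m crank '0 0 0 0.03 0 0 0;0 0 0 0 0 0 0'| egrep 'ee_pos|force'; python3 -m crank '0 0 0 0.03 0 0 0;0 0 0 0 0 0 0'| egrep 'ee_pos|force'
```

```text
ee_pos: [0.5653, 0.1945, 0.2139]
wrist_force: [-0.3, -0.4, -1.7]
grasp_force: 59.0
ee_pos: [0.5656, 0.1944, 0.2116]
wrist_force: [0.2, -0.1, -1.6]
grasp_force: 59.0
ee_pos: [0.5656, 0.1944, 0.2104]
wrist_force: [-0.2, -0.3, -1.7]
grasp_force: 59.0
ee_pos: [0.5657, 0.1943, 0.2094]
wrist_force: [0.4, -0.4, -0.4]
grasp_force: 59.2
```

It passes the mouth. I'll keep lowering and watch the side forces.

```bash
python3 -m crank '0 0 0 0.03 0 0 0;0 0 0 0.03 0 0 0;0 0 0 0 0 0 0'| egrep 'ee_pos|force|torq';python3 -m crank '0 0 0 0.03 0 0 0;0 0 0 0.03 0 0 0;0 0 0 0 0 0 0'| egrep 'ee_pos|force'
python3 - <<'E'
from h import *
o=sensors.get_obs();print(o["clock"],o["wrist_force"],o["wrist_torque"],o["tool_rot"])
E
```

```text
ee_pos: [0.5655, 0.194, 0.2065]
wrist_force: [0.0, -3.7, -1.8]
grasp_force: 59.1
ee_pos: [0.5654, 0.1941, 0.2042]
wrist_force: [-1.4, -4.5, -0.5]
grasp_force: 59.1
17.25 [-1.41498362 -4.4860989  -0.54932851] [-1.34714158  0.31885673 -0.05662674] [ 1.35766905e-01  9.90740716e-01 -3.29286820e-04 -2.69464737e-04]
```

```bash
python3 -m crank '0 0 -0.02 0.03 0 0 0;0 0 0 0.04 0 0 0;0 0 0 0.04 0 0 0;0 0 0 0.04 0 0 0;0 0 0 0 0 0 0'| egrep 'ee_pos|force';python3 -m crank '0 0 0 0.05 0 0 0;0 0 0 0.05 0 0 0;0 0 0 0.05 0 0 0;0 0 0 0.05 0 0 0;0 0 0 0 0 0 0'| egrep 'ee_pos|force'
```

```text
ee_pos: [0.5654, 0.1937, 0.1982]
wrist_force: [-0.5, -2.8, -3.1]
grasp_force: 59.2
ee_pos: [0.5654, 0.1937, 0.1902]
wrist_force: [-0.6, -2.6, -1.7]
grasp_force: 59.2
```

```bash
python3 -m crank '0 0 -0.01 0.05 0 0 0;0 0 0 0.05 0 0 0;0 0 0 0.05 0 0 0;0 0 0 0.05 0 0 0;0 0 0 0.05 0 0 0;0 0 0 0 0 0 0'| egrep 'ee_pos|force';python3 -m crank '0 0 0 0.05 0 0 0;0 0 0 0.05 0 0 0;0 0 0 0.05 0 0 0;0 0 0 0.05 0 0 0;0 0 0 0.05 0 0 0;0 0 0 0 0 0 0'| egrep 'ee_pos|force';python3 -m crank '0 0 0 0.05 0 0 0;0 0 0 0.05 0 0 0;0 0 0 0.05 0 0 0;0 0 0 0.05 0 0 0;0 0 0 0.05 0 0 0;0 0 0 0 0 0 0'| egrep 'clock|ee_pos|force'
```

```text
ee_pos: [0.5653, 0.1933, 0.1803]
wrist_force: [-0.4, 0.6, -1.0]
grasp_force: 59.1
ee_pos: [0.5652, 0.1932, 0.1703]
wrist_force: [-0.5, -0.2, -1.4]
grasp_force: 59.1
clock: 20.75
ee_pos: [0.5653, 0.1932, 0.1603]
wrist_force: [-0.4, -0.3, -0.9]
grasp_force: 59.1
```

```bash
python3 -m crank '0 0 0 0.05 0 0 0;0 0 0 0.05 0 0 0;0 0 0 0.05 0 0 0;0 0 0 0.05 0 0 0;0 0 0 0.05 0 0 0;0 0 0 0.03 0 0 0;0 0 0 0 0 0 0'| egrep 'ee_pos|force';python3 -m crank '0 0 0 0.02 0 0 0;0 0 0 0.02 0 0 0;0 0 0 0 0 0 0'| egrep 'ee_pos|force';python3 -m crank '0 0 0 0.02 0 0 0;0 0 0 0 0 0 0'| egrep 'clock|ee_pos|force'
```

```text
ee_pos: [0.5653, 0.1932, 0.1492]
wrist_force: [-0.1, -0.3, -0.4]
grasp_force: 59.1
ee_pos: [0.5653, 0.1932, 0.1477]
wrist_force: [-0.5, 0.6, -1.4]
grasp_force: 59.1
clock: 22.25
ee_pos: [0.5653, 0.1933, 0.1468]
wrist_force: [-0.1, -1.0, -1.0]
grasp_force: 59.1
```

```bash
python3 -m crank '0 0 0 0.02 0 0 0;0 0 0 0 0 0 0'| egrep 'ee_pos|force';python3 -m crank '0 0 0 0.015 0 0 0;0 0 0 0 0 0 0'| egrep 'ee_pos|force'; python3 rel.py 5
python3 - <<'E'
import cv2,numpy as np
s=cv2.imread("pics/scene5.png")[70:230,320:480];d=cv2.imread("pics/side5.png")[70:230,220:380]
cv2.imwrite("pics/seat.png",cv2.resize(np.hstack([s,d]),None,fx=2.5,fy=2.5,interpolation=2))
E
```

```text
ee_pos: [0.5655, 0.1932, 0.1466]
wrist_force: [-1.2, -0.8, 4.1]
grasp_force: 60.1
ee_pos: [0.5655, 0.1932, 0.1464]
wrist_force: [-3.6, -1.0, 9.2]
grasp_force: 60.7Traceback (most recent call last):
  File "rel.py", line 5, in <module>
    o=sensors.get_obs();ee=o["ee_pos"];Rt=R.from_quat(o["tool_rot"]);blade(tag,ee,o["tool_rot"])
                                                                     ~~~~~^^^^^^^^^^^^^^^^^^^^^^
  File "blade.py", line 11, in blade
    i=1+np.argmax(st[1:,4]);q_=L[lab==i]
        ~~~~~~~~~^^^^^^^^^^
    return _wrapfunc(a, 'argmax', axis=axis, out=out, **kwds)
    return bound(*args, **kwds)
ValueError: attempt to get argmax of an empty sequence
```

View pics/seat.png

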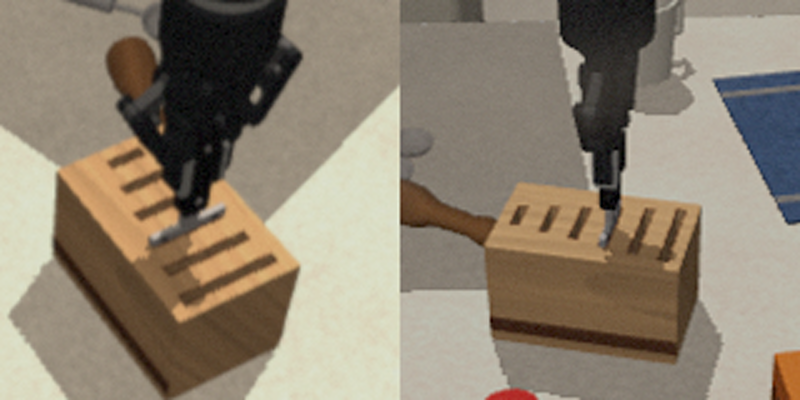

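Both crops show the crossbar lying on the wood across slot 4, with two longer slots beyond it and three shorter ones before it. The depth travelled, 65 mm, matches. I'll relax the press, let go and lift.

```bash
python3 -m crank '0 0 0 -0.015 0 0 0;0.3 0 0 0 0 0 0;0.4 0 0 0 0 0 0;0.6 0 0 0 0 0 0;0.6 0 0 0 0 0 0;0.6 0 0 0 0 0 0'
python3 -m crank '0.6 0 0 -0.2 0 0 0;0.6 0 0 -0.4 0 0 0;0.6 0 0 -0.6 0 0 0;0.6 0 0 -0.8 0 0 0;0.6 0 0 -0.8 0 0 0;0.6 0 0 -0.4 0 0 0;0.6 0 0 0 0 0 0'
python3 - <<'E'
from h import *
for n in("scene","side"):
    c=cam(n);np.savez(n+"6.npz",**c);cv2.imwrite(f"pics/{n}6.png",c["frame"][...,::-1])
    P=cloud(c);yaw=np.radians(-15.7)
    d=P[...,:2]-[.5519,.1962];bx=d@[np.cos(yaw),np.sin(yaw)]*1000;by=d@[-np.sin(yaw),np.cos(yaw)]*1000
    for nm,lo,hi in(("bar",.1015,.112),("handle",.13,.195),("top",.194,.206)):
        m=(c["z_map"]>0)&(abs(bx-13.5)<14)&(abs(by)<45)&(P[...,2]>lo)&(P[...,2]<hi)
        if m.sum()>5:print(n,nm,m.sum(),"bx",np.percentile(bx[m],[3,50,97]).round(1),"by",np.percentile(by[m],[3,50,97]).round(1),"z",np.percentile(P[m][:,2],[3,50,97]).round(4),"slope z/by deg",np.degrees(np.polyfit(by[m],P[m][:,2]*1000,1)[0]).round(1))
s=cv2.imread("pics/scene6.png")[70:230,320:480];d=cv2.imread("pics/side6.png")[70:230,220:380]
cv2.imwrite("pics/end.png",cv2.resize(np.hstack([s,d]),None,fx=2.5,fy=2.5,interpolation=2))
E
```

```text
clock: 23.6
ee_pos: [0.5654, 0.1933, 0.1461]
tool_rot: [0.136, 0.991, 0.0, -0.0]
wrist_force: [0.3, 0.0, 0.2]
width: 0.0513
grasp_force: 0.0
clock: 24.48
ee_pos: [0.5662, 0.1934, 0.2764]
tool_rot: [0.136, 0.991, 0.001, 0.002]
wrist_force: [-0.5, -0.7, -0.1]
width: 0.0512
grasp_force: 0.0
scene bar 158 bx [ 2.1 14.4 21.6] by [-33.4  -4.3  34. ] z [0.1017 0.1061 0.1111] slope z/by deg -0.5
scene handle 383 bx [ 7.8 19.7 22. ] by [-11.6  -6.3   8.8] z [0.1322 0.1635 0.1933] slope z/by deg -6.8
scene top 122 bx [ 6.9 15.6 21.6] by [-11.   -1.7   9.8] z [0.1947 0.2007 0.2033] slope z/by deg 4.1
side bar 44 bx [12.4 16.4 18.1] by [-32.5 -10.1  27.4] z [0.1023 0.1054 0.109 ] slope z/by deg -0.4
side handle 262 bx [ 7.6 17.4 23.1] by [-13.4  -8.7   6.9] z [0.1311 0.1651 0.1939] slope z/by deg -3.0
side top 62 bx [ 7.4 15.6 22.4] by [-11.3  -4.6   8.9] z [0.1941 0.1987 0.2016] slope z/by deg 8.8
```

View pics/end.png

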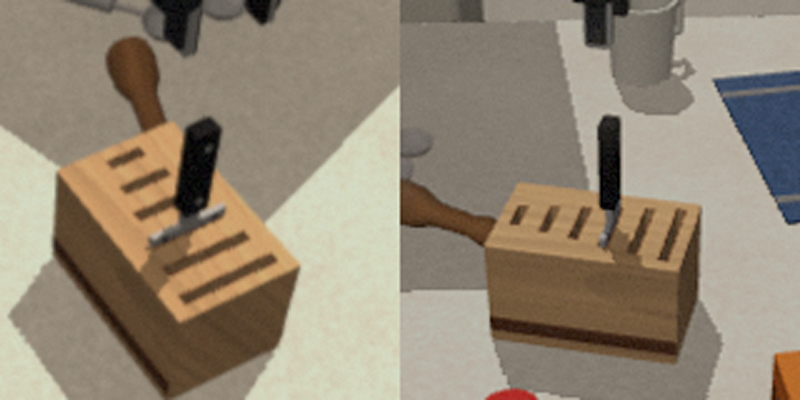

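View pics/scene6.png

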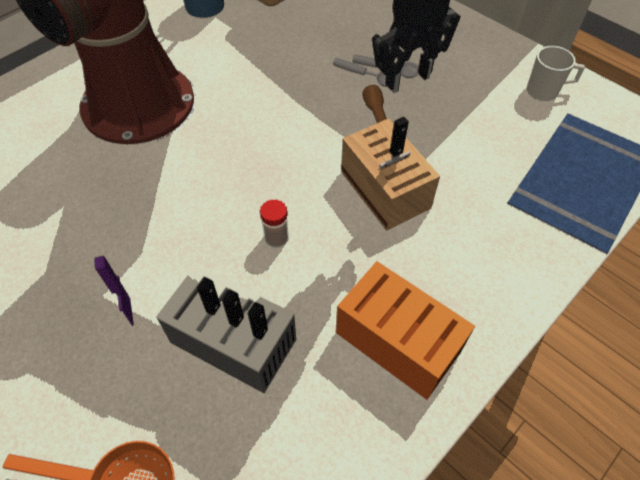

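The scraper stands upright in slot 4 at (395,145), with its crossbar level (slope under 0.5°) and its handle top at 0.200 as expected. The other three handles (208,295 to 258,321) and the jar (274,222) haven't moved, and the gripper is clear.

```bash
python3 -c "
from cell import order
print(order.close_job())"
```

```text
the job is handed in; nothing more can be done
None
```

The nearest scraper now hangs level in the block's fourth slot (58 mm), after slots one to three refused its blade; I let go, the other scrapers and the jar are undisturbed, and the job is handed in.

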